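# Tip one parcel off the tilt tray with the joystick

### The arm

A 6-joint arm with a two-finger parallel gripper is mounted at the origin on the work surface. World frame = base frame: x ahead of the robot, y to its left, z up, the work surface at z = 0. Lengths are in m, angles in degrees, forces in N, time in s.
With the tool pointing down it reaches from about 0.275 to 0.875 m from the base axis. Payload 12.5 kg.
Tool frame: the origin (TCP) lies at the very end of the fingers, on their centre line; the grasp point (between the pads) lies 19 mm behind it (manip.grasp_offset is the distance from the TCP to the grasp point, in m); z points along the fingers, y is the line along which they close (so a half turn about z gives the same grasp; the last joint's range is limited). The gripper opens to 85 mm and grips with 20 to 120 N. Pads are 22 mm wide; open, the fingers measure 114 mm over their backs; the gripper's body (76 mm by 85 mm) begins 54 mm behind the grasp point. The pads swing forward as they close: fully open they stand 13 mm farther back than shut.
Start: joints at [69.981, 20.094, 94.641, -0, 65.266, -4.847], TCP at [0.144, 0.531, 0.231] pointing down, gripper open.
Joint ranges: [-157.81, 157.81], [-45, 120.19], [0.68, 151.7], [-89.99, 269.99], [4.06, 180], [-164.3, 164.3]. Speed limits (degrees/s): [127.2, 127.2, 159.86, 180, 180, 180].

### API

Orientations are given as a 3x3 rotation matrix whose columns are the frame's x, y, z axes.
In Python, from station import manip, imaging gives the robot as it stands.
- The arm moves only by the tool drive_tool, never from a script. Its argument "steps" is one flat list of numbers, 7 for each row, row after row: the turn, a rotation vector about the world's x, y, z in degrees, then the shift along the world's x, y, z in m, then the gripper command: -1 is shut, 1 is fully open, values between are in proportion. A call has 1 to 10 rows; each row shifts and turns the commanded pose from where the row before left it; what a row does not reach is not made up. A row lasts 1/8 s, in which the tool goes at most 62.5 mm and 10.7 degrees, less where a joint would pass 70% of its speed; a pose out of reach is approached as far as the arm can. A call is refused whole if a number of a shift passes 0.0625 or a number of a turn 10.7, either way. A call with a gripper value outside its range is refused whole. The fingers move at their own pace and stop on an object; "squeeze" is the grip in N (left out, the last holds). Time passes only in rows, so rows that do not move let the fingers close. It gives the time, the measured TCP pose, the force, the opening and the grip force at its end, in the units of the state.
- manip.read_state(): the state, without advancing time (a new reading comes with each control period).
- imaging.grab_frame(name): name is "scene" or "top" or "wrist"; returns (picture, depth): 384x512x3 uint8, red, green, blue; 384x512 float32, m along the optical axis (not along the pixel's ray), 0 where there is no reading.
- imaging.camera_model(name): a dict with "fov_y" (degrees; the focal length in pixels is half the picture's height over the tangent of half this angle, whatever the lens; pixels are square), "cx", "cy" (the principal point, pixels), "T" (4x4, takes a point from camera to world coordinates); the wrist camera has in their place "hand_eye" (4x4, takes a point from camera to tool coordinates, whose origin is the TCP and whose axes are the flange's). Camera axes: x right, y up, looking along -z (the intrinsics and any distortion apply to the point x, -y, -z); pixel columns grow to the right and rows downward; lengths in m; the calibration is good to about 2 mm. A picture is of the moment at which its call begins: read the wrist's pose just before it. camera_model takes no time and is no camera call.
- manip.close_job(): hands the job in; it is judged then, once.
The state is a dict: "clock": time; "joint_positions": joint angles; "dq": joint speeds; "joint_efforts": joint torques, N m; "eef_pos": TCP position; "tcp_rot": TCP orientation; "force": force on the tool from outside, world axes, zero at the start; "ft_torque": the same for the moment, N m; "finger_gap": finger opening in m; "grasp_force": force on a finger pad.
Only numpy, scipy, OpenCV 4.12 (cv2) and the standard library are available. Lean on these libraries where they do the work, as an engineer would, in place of code of your own. Each camera call takes 0.05 s, during which the arm holds its last target. There are 200 camera calls.

### The job

Work the tilt-tray sorter with its joystick: tilt the stick slowly towards the green tote's side until you feel the green-banded parcel start to slide, and go no further, because the grey case beside it must stay on the tray. Hold the stick there until the parcel has come to rest in the green tote, then bring it back so that it stands centred by itself. Do not touch the parcel, the case or the sorter itself, and leave the other things on the counter where they are.

Things in the scene. Friction and masses are not known exactly. Their poses are not given: they have to be found in the camera images.
- stick (a joint): sideways lean of the joystick, rad: 0 centred, positive when the grip leans to the console's +y; end stops at +-0.5. A spring centres it (about 4 N m per rad: some 4 to 10 N sideways at the grip when the parcel is about to slide). It leans only sideways
- tray (a joint): tilt of the sorter's tray, rad: a stiff linkage keeps it equal to the stick's lean; positive (stick towards the console's +y) lowers the tray's edge on the sorter's +y side. The tray's load is felt at the stick: as the parcel slides to the low edge, the sideways force needed to hold the stick drops by about 2 to 5 N
- stick_grip (a point): grasp point in the middle of the joystick's black square grip (30 x 30 mm across, 75 mm long, red cap; its end is 35 mm beyond this point). It lies 105 mm above the pivot along the stick; z points up along the stick, y is the direction of sideways lean
- stick_pivot (a point): pivot of the joystick, on the console's top face, 50 mm above the counter and 105 mm below the grip point; axes are the console's
- console: fixed grey joystick console, 140 (x) x 180 (y) x 50 mm, origin at the centre of its underside; x points away from the robot, y to the left
- sorter: fixed tilt-tray sorter beyond the console; origin under its centre on the counter; x away from the robot, y left. A blue tray (240 mm in x, 200 mm in y, top face 155 mm up) tilts about an axis along x at 145 mm height; from its +y and -y edges a 30 degree steel chute leads down into a tote
- parcel: cardboard parcel with a green band, 80 (x) x 110 (y) x 55 mm, about 0.45 kg, loose on the tray beside the grey case, in the row nearer to or farther from the robot; origin at the centre of its underside. It starts to slide at a tray tilt that differs from run to run, between about 0.16 and 0.33 rad
- case: plain grey plastic case with a black seam, 80 (x) x 110 (y) x 50 mm, loose on the tray in the other row; origin at the centre of its underside. It grips the tray better: it starts to slide at a tilt about 1.35 times that of the parcel in the same run. It must stay on the tray
- green_tote: fixed green tray-like tote, 260 (x) x 180 (y) x 36 mm high, 4 mm walls, at the foot of one of the sorter's two chutes (either side); origin at the centre of its underside
- orange_tote: the same tote in orange at the other chute
- tape_roll: roll of brown tape lying flat, 100 mm across, 48 mm high, to one side of the console; origin at the centre of its underside; stays where it is
- pen_cup: black cup, 76 mm across, 95 mm high, on the other side of the console; origin at the centre of its underside; stays where it is
- scanner: hand scanner with yellow head lying near the console, about 155 x 66 x 42 mm; stays where it is
- stapler: red stapler, 140 x 35 x 50 mm, on the counter to the robot's right; stays where it is
Mind the look-alikes: they are no part of the job. Leave any purple look-alike of the console alone.

How it is judged (in metres and radians):
On the way:
1. the parcel lies in the green tote while the stick is still held over to that side (x of parcel in the frame of green_tote between -0.125 and 0.125 m and y of parcel in the frame of green_tote between -0.09 and 0.09 m and height (world z) of parcel below 0.09 m and ((y of green_tote in the frame of sorter above 0 m and value of joint stick above 0.1 rad) or (y of green_tote in the frame of sorter below 0 m and value of joint stick below -0.1 rad)) and linear speed of parcel below 0.05 m/s), for 0.3 s.
At the end, for the whole second after the job is handed in: the green-banded parcel rests in the green tote (its centre within the tote's walls), the grey case is on the level tray within 30 mm of where it started, and the stick stands released within 0.08 rad of centre (x of parcel in the frame of green_tote between -0.125 and 0.125 m and y of parcel in the frame of green_tote between -0.09 and 0.09 m and height (world z) of parcel below 0.09 m and linear speed of each of parcel, case below 0.02 m/s and distance of case from where it was at the start of the episode below 0.03 m and value of joint stick between -0.08 and 0.08 rad); the robot touches nothing.
It fails at once if the grey case slides more than 50 mm (distance of case from where it was at the start of the episode above 0.05 m).
It fails at once if the parcel goes down the orange tote's chute (x of parcel in the frame of orange_tote between -0.125 and 0.125 m and y of parcel in the frame of orange_tote between -0.09 and 0.09 m and height (world z) of parcel below 0.09 m).
It fails at once if the robot touches the parcel, the case or the sorter (contact force between any of the fingers, the arm and parcel above 1 N or contact force between any of the fingers, the arm and case above 1 N or contact force between any of the fingers, the arm and sorter above 1 N).
It fails at once if the tape roll, cup, scanner or stapler is pushed more than 30 mm (distance of any of tape_roll, pen_cup, scanner, stapler from where it was at the start of the episode above 0.03 m).
It also fails if it takes over 54 s, if anything falls off the work surface, if the arm or the gripper's body presses on something with over 40 N, if the wrist force passes 120 N, or if a joint passes its speed limit or range.

## Working session

There is one attempt and no reset: what is moved stays moved. The work goes in short steps, Python scripts to look and compute and a tool call to move; the robot and the scene stay as the last step left them, time stands still between calls to the robot, and variables do not carry over. Pictures are saved under pics/ and viewed, at most 10 in all, crops included, and the job is handed in when it is done.

Besides the shell and the picture viewer there is one more tool, called after "Emit:" as name(argument=value, ...), one argument or row to a line, values as JSON. drive_tool: Moves the arm, as the interface text tells. Its arguments: {"type":"object","properties":{"steps":{"type":"array"},"squeeze":{"type":"number"}},"required":["steps"]}

```bash
mkdir -p pics; python3 - <<'E'
from station import manip, imaging
import cv2, numpy as np
for n in ("scene","top"):
    p,d=imaging.grab_frame(n); cv2.imwrite(f"pics/{n}0.png",p[:,:,::-1]); np.savez(f"{n}0.npz",p=p,d=d)
    m=imaging.camera_model(n); print(n,{k:(np.round(v,4).tolist() if k=="T" else v) for k,v in m.items()}, (d>0).mean())
a=cv2.imread("pics/scene0.png");b=cv2.imread("pics/top0.png")
print(manip.read_state())
E
```

```text
scene {'fov_y': 51.4086945010338, 'cx': 246.40479433254865, 'cy': 191.9461488201335, 'T': [[-0.1082, -0.6316, 0.7677, 1.479], [0.9941, -0.0645, 0.0871, 0.1514], [-0.0055, 0.7726, 0.6349, 0.9127], [0.0, 0.0, 0.0, 1.0]]} 0.99591064453125
top {'fov_y': 48.929729788010306, 'cx': 256.67666336917114, 'cy': 190.34396563655991, 'T': [[0.0234, 0.977, -0.2118, 0.1877], [-0.9997, 0.0224, -0.0072, 0.0259], [-0.0023, 0.2119, 0.9773, 1.8232], [0.0, 0.0, 0.0, 1.0]]} 0.9959665934244791
{'clock': 0.1, 'joint_positions': array([ 6.99801232e+01,  2.01206149e+01,  9.46733903e+01, -1.46778167e-03,
        6.52656058e+01, -4.84943353e+00]), 'dq': array([ 0.01278736, -0.03784634, -0.09982149, -0.07464093, -0.15014564,
        0.08954051]), 'joint_efforts': array([ 5.15244380e-06, -5.06838298e+01, -2.91876268e+01, -9.62369563e-05,
        2.65754505e-03, -3.25925377e-06]), 'eef_pos': array([0.1438291 , 0.53055052, 0.23081762]), 'tcp_rot': array([[-9.65154417e-01,  2.61680797e-01, -3.34318148e-04],
       [ 2.61681002e-01,  9.65153916e-01, -9.85505557e-04],
       [ 6.47805900e-05, -1.03864975e-03, -9.99999459e-01]]), 'force': array([-0.26192865,  0.46870801, -0.06952947]), 'ft_torque': array([-0.00520198, -0.00030924, -0.03849908]), 'grasp_force': 0.0, 'finger_gap': 0.08563791262290944}
```

View pics/scene0.png

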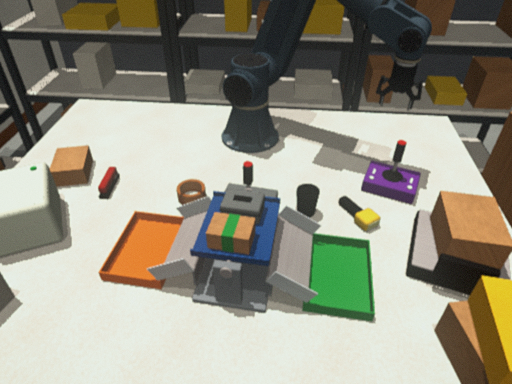

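View pics/top0.png

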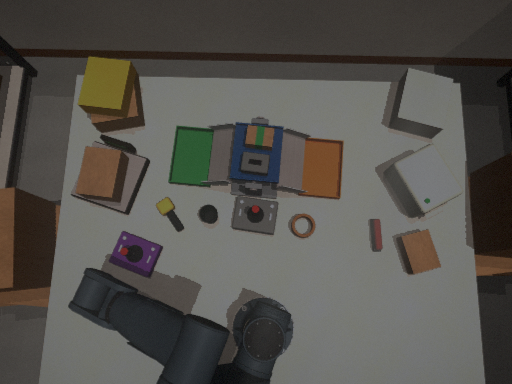

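The top view shows the grey console at (255,213), with a red cap at about (256,209). The purple look-alike is at (135,252). The green tote is at (192,157), on world +y, and the orange tote is at (320,167). The parcel is in the far row at (260,137) and the case in the near row at (256,162). The grey console beside the sorter fits the description. Next I'll measure it and enlarge a crop.

```bash
cat > h.py <<'E'
import numpy as np, cv2
from station import manip, imaging
def rays(name,uv):
    m=imaging.camera_model(name); f=192/np.tan(np.radians(m["fov_y"]/2)); uv=np.atleast_2d(uv).astype(float)
    d=np.c_[(uv[:,0]-m["cx"])/f,-(uv[:,1]-m["cy"])/f,-np.ones(len(uv))]
    return m["T"][:3,3], d@m["T"][:3,:3].T
def plane(name,uv,z):
    o,r=rays(name,uv); return o+r*((z-o[2])/r[:,2])[:,None]
def cloud(name,depth):
    v,u=np.mgrid[:384,:512]; o,r=rays(name,np.c_[u.ravel(),v.ravel()])
    return (o+r*depth.ravel()[:,None]).reshape(384,512,3)
E
python3 - <<'E'
from h import *
z=np.load("top0.npz"); p,d=z["p"],z["d"]; P=cloud("top",d)
hsv=cv2.cvtColor(p,cv2.COLOR_RGB2HSV)
roi=np.zeros((384,512),bool); roi[190:245,225:285]=1
red=roi&((hsv[...,0]<8)|(hsv[...,0]>172))&(hsv[...,1]>150)
v,u=np.nonzero(red); print("red",u.mean(),v.mean(),len(u),P[red][:,2].max())
print("cap@.19",plane("top",[u.mean(),v.mean()],.187))
Z=P[...,2]
con=roi&(Z>.038)&(Z<.062)
n,l,s,_=cv2.connectedComponentsWithStats(con.astype(np.uint8)); k=1+s[1:,4].argmax(); con=l==k
con=cv2.morphologyEx(con.astype(np.uint8),cv2.MORPH_CLOSE,np.ones((9,9)))
v,u=np.nonzero(con); q=plane("top",np.c_[u,v],.05)
r=cv2.minAreaRect((q[:,:2]*1000).astype(np.float32)); print("console",r, np.round(cv2.boxPoints(r)))
tray=(hsv[...,0]>105)&(hsv[...,0]<125)&(hsv[...,1]>150)&(Z>.12)&(Z<.23); tray[:, :220]=0;tray[:,295:]=0
v,u=np.nonzero(tray);q=P[tray]; r=cv2.minAreaRect((q[:,:2]*1000).astype(np.float32)); print("tray",r,np.median(q[:,2]))
for n,ro in (("near",(150,175,240,272)),("gcol",(120,150,240,280))):
    a,b,c,e=ro; s_=P[a:b,c:e]; mm=s_[...,2]>.19; q=s_[mm]; print(n,cv2.minAreaRect((q[:,:2]*1000).astype(np.float32)),np.median(q[:,2]))
cv2.imwrite("pics/crop1.png",cv2.resize(p[110:245,200:310,::-1],None,fx=4,fy=4,interpolation=cv2.INTER_CUBIC))
E
```

```text
red 255.0 208.7560975609756 41 0.2002773390208723
cap@.19 [[0.46810535 0.04274255 0.187     ]]
console ((466.0964660644531, 44.68069076538086), (179.20932006835938, 140.84158325195312), 82.62702178955078) [[385. -35.]
 [524. -53.]
 [547. 125.]
 [408. 143.]]
tray ((620.9677124023438, 117.9733657836914), (39.051109313964844, 0.0), -145.6576385498047) 0.15910320441010128
near ((442.09423828125, 63.98297882080078), (112.25247955322266, 502.10650634765625), 85.91236114501953) 0.20545651469911097
gcol ((499.427001953125, 54.79860305786133), (111.2142333984375, 616.2144775390625), 85.0663833618164) 0.2101063563332507
```

View pics/crop1.png

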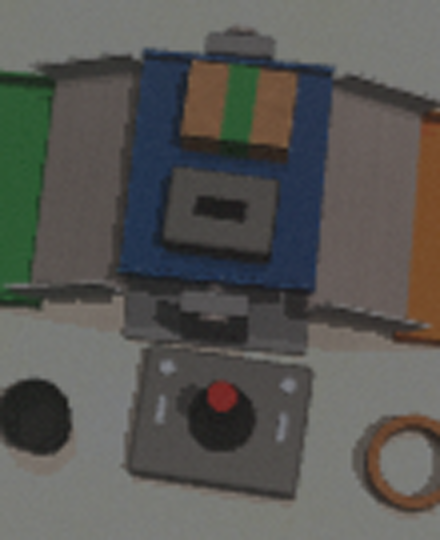

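The crop confirms it: the grey console has black boot and red cap, and it stands directly in front of the sorter, 7° yawed. I'll move to hover in front of the stick.

Emit:
drive_tool(
  steps=[0,0,0.8,0.025,-0.04,0.006,1,0,0,0.8,0.025,-0.04,0.006,1,0,0,0.8,0.025,-0.04,0.006,1,0,0,0.8,0.025,-0.04,0.006,1,0,0,0.8,0.025,-0.04,0.006,1,0,0,0.8,0.025,-0.04,0.006,1,0,0,0.8,0.025,-0.04,0.006,1,0,0,0.8,0.025,-0.04,0.006,1,0,0,0.8,0.025,-0.04,0.006,1,0,0,0.6,0.025,-0.04,0.006,1],
)

```text
clock: 1.35
eef_pos: [0.3944, 0.1294, 0.2914]
tcp_rot: [[-0.992, 0.128, -0.0], [0.128, 0.992, 0.0], [0.0, 0.0, -1.0]]
force: [1.5, 0.8, -0.6]
finger_gap: 0.0854
grasp_force: 0.0
```

Emit:
drive_tool(
  steps=[0,0,0,0.02,-0.03,0,1,0,0,0,0.02,-0.03,0,1,0,0,0,0.014,-0.02,0,1,0,0,0,0,0,0,1,0,0,0,0,0,0,1],
)

```text
clock: 1.98
eef_pos: [0.4474, 0.0513, 0.2911]
tcp_rot: [[-0.992, 0.128, -0.001], [0.128, 0.992, 0.0], [0.001, 0.0, -1.0]]
force: [0.5, -0.5, -0.2]
finger_gap: 0.0853
grasp_force: 0.0
```

```bash
python3 - <<'E'
from h import *
s=manip.read_state(); p,d=imaging.grab_frame("wrist"); cv2.imwrite("pics/w1.png",p[:,:,::-1])
m=imaging.camera_model("wrist"); f=192/np.tan(np.radians(m["fov_y"]/2)); H=m["hand_eye"]; print(np.round(H,3).tolist())
R,t=s["tcp_rot"],s["eef_pos"]; print(t,R.round(3).tolist())
v,u=np.mgrid[:384,:512]; c=np.dstack([(u-m["cx"])/f*d,-(v-m["cy"])/f*d,-d]); P=(c@H[:3,:3].T+H[:3,3])@R.T+t
h=cv2.cvtColor(p,cv2.COLOR_RGB2HSV); red=((h[...,0]<8)|(h[...,0]>172))&(h[...,1]>150)&(d>0)&(P[...,2]>.16)&(P[...,2]<.2)
q=P[red]; print(len(q),np.median(q,0),q.min(0),q.max(0))
v,u=np.nonzero(red); print(u.mean(),v.mean())
p,d=imaging.grab_frame("scene"); cv2.imwrite("pics/s1.png",p[:,:,::-1])
E
```

```text
[[-0.001, 0.951, 0.309, 0.08], [1.0, 0.001, -0.0, -0.0], [-0.0, 0.309, -0.951, -0.143], [0.0, 0.0, 0.0, 1.0]]
[0.44742708 0.05128355 0.29107745] [[-0.992, 0.128, -0.001], [0.128, 0.992, 0.0], [0.001, 0.0, -1.0]]
749 [0.46413914 0.04156143 0.19242868] [0.4497993  0.02160633 0.16287897] [0.60774131 0.05599163 0.1944828 ]
248.10280373831776 214.3845126835781
```

View pics/w1.png

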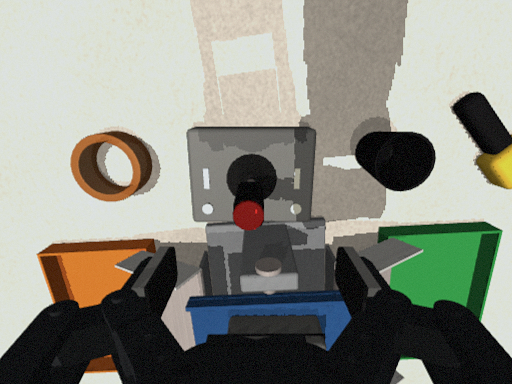

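The wrist view shows the cap at (248,214), about (0.466, 0.043), with clear space around the stick. Next I descend and grip.

Emit:
drive_tool(
  steps=[0,0,0,0.01,-0.004,0,1,0,0,0,0.009,-0.004,0,1,0,0,0,0,0,-0.03,1,0,0,0,0,0,-0.03,1,0,0,0,0,0,-0.03,1,0,0,0,0,0,-0.03,1,0,0,0,0,0,-0.02,1,0,0,0,0,0,-0.012,1,0,0,0,0,0,0,1,0,0,0,0,0,0,1],
)

```text
clock: 3.32
eef_pos: [0.4675, 0.0428, 0.14]
tcp_rot: [[-0.992, 0.128, 0.001], [0.128, 0.992, -0.0], [-0.001, 0.0, -1.0]]
force: [-0.1, -0.2, -0.6]
finger_gap: 0.0852
grasp_force: 0.0
```

Emit:
drive_tool(
  steps=[0,0,0,0,0,0,-1,0,0,0,0,0,0,-1,0,0,0,0,0,0,-1,0,0,0,0,0,0,-1,0,0,0,0,0,0,-1,0,0,0,0,0,0,-1,0,0,0,0,0,0,-1,0,0,0,0,0,0,-1],
  squeeze=50,
)

```text
clock: 4.32
eef_pos: [0.467, 0.0427, 0.1396]
tcp_rot: [[-0.992, 0.128, 0.0], [0.128, 0.992, -0.0], [-0.0, -0.0, -1.0]]
force: [-1.7, -1.5, 5.2]
finger_gap: 0.0298
grasp_force: 49.9
```

```bash
cat > look.py <<'E'
from h import *
import sys,os
# case/parcel tops on the tray in scene view; parcel tracked by green band
s=manip.read_state(); F=s["force"]; R=s["tcp_rot"]
yc=np.array([.128,.992,0]); P0=np.array([.4655,.0425,.05])
g=s["eef_pos"]-.019*R[:,2]-P0
print("t",s["clock"],"lean by pos %.4f by tool %.4f"%(np.arctan2(g@yc,g[2]),np.arctan2(-R[:,2]@yc,-R[2,2])),"r",np.hypot(g@yc,g[2]).round(4),"Fy %.2f Fz %.2f"%(F@yc,F[2]),"gap",s["finger_gap"].round(4),"gf",s["grasp_force"],"T",s["ft_torque"].round(2))
p,d=imaging.grab_frame("scene"); Z=cloud("scene",d); h=cv2.cvtColor(p,cv2.COLOR_RGB2HSV)
m=np.zeros((384,512),bool); m[205:260,150:330]=1
m&=(h[...,0]>45)&(h[...,0]<80)&(h[...,1]>100)
n,l,st,c=cv2.connectedComponentsWithStats(m.astype(np.uint8)); big=[(c[i].round(1).tolist(),int(st[i,4])) for i in range(1,n) if st[i,4]>25]; print("green",big)
Q=Z[180:240,200:300].reshape(-1,3); Q=Q[(Q[:,2]>.17)&(Q[:,2]<.27)&(Q[:,0]>.55)&(Q[:,0]<.655)&(abs(Q[:,1])<.15)]
print("case pts",len(Q),Q.mean(0).round(4) if len(Q) else 0, np.percentile(Q[:,1],[3,97]).round(3) if len(Q) else 0)
if len(sys.argv)>1: cv2.imwrite("pics/"+sys.argv[1],p[:,:,::-1])
E
python3 look.py s2.png
```

```text
Traceback (most recent call last):
  File "look.py", line 7, in <module>
    print("t",s["clock"],"lean by pos %.4f by tool %.4f"%(np.arctan2(g@yc,g[2]),np.arctan2(-R[:,2]@yc,-R[2,2])),"r",np.hypot(g@yc,g[2]).round(4),"Fy %.2f Fz %.2f"%(F@yc,F[2]),"gap",s["finger_gap"].round(4),"gf",s["grasp_force"],"T",s["ft_torque"].round(2))
                                                                                                                                                                                     ^^^^^^^^^^^^^^^^^^^^^
AttributeError: 'float' object has no attribute 'round'
```

```bash
sed -i 's/s\["finger_gap"\].round(4)/round(s["finger_gap"],4)/' look.py; python3 look.py s2.png
```

```text
t 4.325 lean by pos 0.0036 by tool 0.0002 r 0.1086 Fy -1.72 Fz 5.17 gap 0.0298 gf 49.94547128677368 T [-0.34  0.28 -0.01]
green [([229.4, 232.0], 423), ([320.7, 247.3], 432)]
case pts 373 [0.6329 0.0495 0.2032] [-0.018  0.108]
```

Emit:
drive_tool(
  steps=[-0.7,0.09,0,0.00014,0.00109,0,-1,-0.7,0.09,0,0.00014,0.00109,0,-1,-0.7,0.09,0,0.00014,0.00109,0,-1,-0.7,0.09,0,0.00014,0.00109,-0.0001,-1,-0.7,0.09,0,0.00014,0.00108,-0.0001,-1,-0.7,0.09,0,0.00014,0.00108,-0.0001,-1,-0.7,0.09,0,0.00014,0.00108,-0.0001,-1,-0.7,0.09,0,0.00014,0.00108,-0.0001,-1,-0.7,0.09,0,0.00014,0.00108,-0.0001,-1,-0.7,0.09,0,0.00014,0.00108,-0.0001,-1],
)

```text
clock: 5.62
eef_pos: [0.4684, 0.0536, 0.1389]
tcp_rot: [[-0.992, 0.127, -0.015], [0.128, 0.984, -0.123], [-0.0, -0.124, -0.992]]
force: [-1.3, -2.4, 6.2]
finger_gap: 0.0293
grasp_force: 50.1
```

```bash
python3 look.py s3.png
```

```text
t 5.625 lean by pos 0.1267 by tool 0.1240 r 0.1086 Fy -2.58 Fz 6.21 gap 0.0293 gf 50.145753622055054 T [-0.35  0.22 -0.03]
green [([232.0, 232.2], 429), ([320.7, 247.3], 431)]
case pts 406 [0.629  0.0402 0.2007] [-0.043  0.107]
```

View pics/s3.png

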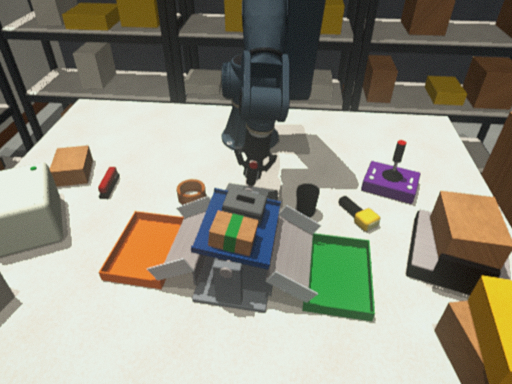

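The parcel is still on the tray, with its band at (232,232), and the case hasn't moved. I'll keep tilting slowly.

Emit:
drive_tool(
  steps=[-0.5,0.064,0,0.0001,0.00077,-0.0001,-1,-0.5,0.064,0,0.0001,0.00077,-0.0001,-1,-0.5,0.064,0,0.0001,0.00077,-0.0001,-1,0,0,0,0,0,0,-1,0,0,0,0,0,0,-1],
)

```text
clock: 6.3
eef_pos: [0.4687, 0.0559, 0.1385]
tcp_rot: [[-0.992, 0.127, -0.019], [0.128, 0.981, -0.148], [-0.0, -0.149, -0.989]]
force: [-2.1, -2.3, 6.2]
finger_gap: 0.0294
grasp_force: 50.1
```

```bash
python3 look.py
```

```text
t 6.3 lean by pos 0.1527 by tool 0.1500 r 0.1086 Fy -2.55 Fz 6.21 gap 0.0294 gf 50.14659762382507 T [-0.29  0.3  -0.01]
green [([232.6, 232.3], 427), ([320.7, 247.3], 432)]
case pts 451 [0.6275 0.0329 0.1981] [-0.046  0.108]
```

Emit:
drive_tool(
  steps=[-0.3,0.038,0,6e-05,0.00046,-0.0001,-1,-0.3,0.038,0,6e-05,0.00046,-0.0001,-1,-0.3,0.038,0,6e-05,0.00046,-0.0001,-1,0,0,0,0,0,0,-1,0,0,0,0,0,0,-1,0,0,0,0,0,0,-1],
)

```text
clock: 7.1
eef_pos: [0.4689, 0.0572, 0.1383]
tcp_rot: [[-0.992, 0.127, -0.021], [0.128, 0.978, -0.164], [-0.001, -0.165, -0.986]]
force: [-1.5, -2.6, 7.4]
finger_gap: 0.0295
grasp_force: 50.2
```

```bash
python3 look.py
```

```text
t 7.1 lean by pos 0.1683 by tool 0.1658 r 0.1086 Fy -2.80 Fz 7.44 gap 0.0295 gf 50.24021029472351 T [-0.25  0.26 -0.05]
green [([232.9, 232.4], 427), ([320.7, 247.3], 433)]
case pts 501 [0.6267 0.0259 0.1949] [-0.047  0.108]
```

Emit:
drive_tool(
  steps=[-0.3,0.038,0,6e-05,0.00046,-0.0001,-1,-0.3,0.038,0,6e-05,0.00046,-0.0001,-1,-0.3,0.038,0,6e-05,0.00046,-0.0001,-1,0,0,0,0,0,0,-1,0,0,0,0,0,0,-1,0,0,0,0,0,0,-1],
)

```text
clock: 7.9
eef_pos: [0.4691, 0.0586, 0.1381]
tcp_rot: [[-0.992, 0.126, -0.023], [0.128, 0.975, -0.179], [-0.0, -0.181, -0.984]]
force: [-2.0, -2.6, 7.2]
finger_gap: 0.0298
grasp_force: 50.3
```

```bash
python3 look.py
```

```text
t 7.9 lean by pos 0.1840 by tool 0.1817 r 0.1086 Fy -2.89 Fz 7.24 gap 0.0298 gf 50.31135141849518 T [-0.27  0.35 -0.04]
green [([233.3, 232.3], 428), ([320.7, 247.2], 435)]
case pts 532 [0.6264 0.0223 0.194 ] [-0.047  0.108]
```

Emit:
drive_tool(
  steps=[-0.3,0.038,0,6e-05,0.00046,-0.0001,-1,-0.3,0.038,0,6e-05,0.00046,-0.0001,-1,-0.3,0.038,0,6e-05,0.00046,-0.0001,-1,0,0,0,0,0,0,-1,0,0,0,0,0,0,-1,0,0,0,0,0,0,-1],
)

```text
clock: 8.7
eef_pos: [0.4693, 0.06, 0.1378]
tcp_rot: [[-0.992, 0.126, -0.025], [0.128, 0.972, -0.195], [-0.001, -0.196, -0.981]]
force: [-1.6, -1.7, 7.7]
finger_gap: 0.0293
grasp_force: 50.3
```

```bash
python3 look.py
```

```text
t 8.7 lean by pos 0.1998 by tool 0.1975 r 0.1086 Fy -1.87 Fz 7.69 gap 0.0293 gf 50.348299741744995 T [-0.27  0.33  0.02]
green [([233.6, 232.3], 427), ([320.7, 247.2], 436)]
case pts 562 [0.6261 0.0208 0.1929] [-0.046  0.108]
```

Emit:
drive_tool(
  steps=[-0.3,0.038,0,6e-05,0.00046,-0.0001,-1,-0.3,0.038,0,6e-05,0.00046,-0.0001,-1,-0.3,0.038,0,6e-05,0.00046,-0.0001,-1,0,0,0,0,0,0,-1,0,0,0,0,0,0,-1,0,0,0,0,0,0,-1],
)

```text
clock: 9.5
eef_pos: [0.4695, 0.0613, 0.1375]
tcp_rot: [[-0.992, 0.126, -0.026], [0.128, 0.969, -0.21], [-0.001, -0.212, -0.977]]
force: [-1.7, -2.4, 7.9]
finger_gap: 0.0295
grasp_force: 50.3
```

```bash
python3 look.py
```

```text
t 9.5 lean by pos 0.2154 by tool 0.2134 r 0.1086 Fy -2.61 Fz 7.90 gap 0.0295 gf 50.347158908843994 T [-0.26  0.35 -0.06]
green [([233.9, 232.6], 429), ([320.7, 247.2], 437)]
case pts 600 [0.6258 0.0194 0.1921] [-0.046  0.108]
```

Emit:
drive_tool(
  steps=[-0.3,0.038,0,6e-05,0.00046,-0.0001,-1,-0.3,0.038,0,6e-05,0.00046,-0.0001,-1,-0.3,0.038,0,6e-05,0.00046,-0.0001,-1,0,0,0,0,0,0,-1,0,0,0,0,0,0,-1,0,0,0,0,0,0,-1],
)

```text
clock: 10.3
eef_pos: [0.4696, 0.0627, 0.1372]
tcp_rot: [[-0.992, 0.125, -0.029], [0.128, 0.966, -0.225], [-0.001, -0.227, -0.974]]
force: [-2.1, -2.9, 7.7]
finger_gap: 0.0298
grasp_force: 50.3
```

```bash
python3 look.py
```

```text
t 10.3 lean by pos 0.2312 by tool 0.2293 r 0.1086 Fy -3.18 Fz 7.72 gap 0.0298 gf 50.290111899375916 T [-0.28  0.38  0.01]
green [([237.8, 233.6], 435), ([320.7, 247.2], 434)]
case pts 620 [0.6255 0.0186 0.1919] [-0.045  0.108]
```

The band jumped 3.9 px where 0.3 px was expected, so the parcel has started to slide. I'll hold here at 0.23 rad.

Emit:
drive_tool(
  steps=[0,0,0,0,0,0,-1,0,0,0,0,0,0,-1,0,0,0,0,0,0,-1,0,0,0,0,0,0,-1,0,0,0,0,0,0,-1,0,0,0,0,0,0,-1],
)

```text
clock: 11.1
eef_pos: [0.4696, 0.0628, 0.1372]
tcp_rot: [[-0.992, 0.125, -0.028], [0.128, 0.966, -0.225], [-0.001, -0.227, -0.974]]
force: [-2.5, -1.6, 7.6]
finger_gap: 0.0293
grasp_force: 50.2
```

```bash
python3 look.py s4.png
```

```text
t 11.1 lean by pos 0.2319 by tool 0.2292 r 0.1086 Fy -1.90 Fz 7.58 gap 0.0293 gf 50.222346782684326 T [-0.41  0.33 -0.06]
green [([267.2, 241.7], 420), ([320.7, 247.2], 434)]
case pts 611 [0.6253 0.0186 0.192 ] [-0.045  0.108]
```

View pics/s4.png

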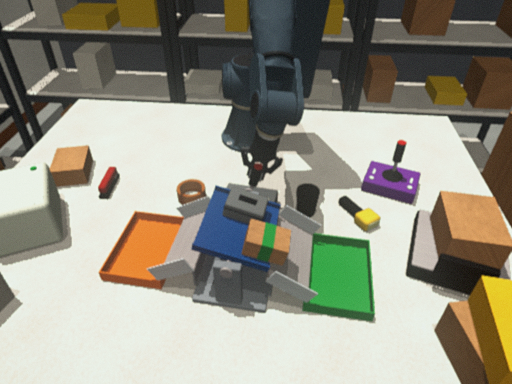

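The parcel, with its band at (267,242), is going over the edge towards green. The case is still in place, so I keep holding.

Emit:
drive_tool(
  steps=[0,0,0,0,0,0,-1,0,0,0,0,0,0,-1,0,0,0,0,0,0,-1,0,0,0,0,0,0,-1,0,0,0,0,0,0,-1,0,0,0,0,0,0,-1,0,0,0,0,0,0,-1,0,0,0,0,0,0,-1,0,0,0,0,0,0,-1,0,0,0,0,0,0,-1],
)

```text
clock: 12.4
eef_pos: [0.4696, 0.0627, 0.1372]
tcp_rot: [[-0.992, 0.125, -0.029], [0.128, 0.966, -0.225], [-0.001, -0.227, -0.974]]
force: [-1.9, -2.9, 7.9]
finger_gap: 0.0294
grasp_force: 50.3
```

Emit:
drive_tool(
  steps=[0,0,0,0,0,0,-1,0,0,0,0,0,0,-1,0,0,0,0,0,0,-1,0,0,0,0,0,0,-1,0,0,0,0,0,0,-1,0,0,0,0,0,0,-1,0,0,0,0,0,0,-1,0,0,0,0,0,0,-1,0,0,0,0,0,0,-1,0,0,0,0,0,0,-1],
)

```text
clock: 13.65
eef_pos: [0.4696, 0.0627, 0.1372]
tcp_rot: [[-0.992, 0.125, -0.029], [0.128, 0.966, -0.225], [-0.001, -0.227, -0.974]]
force: [-1.3, -3.7, 7.5]
finger_gap: 0.0293
grasp_force: 50.3
```

```bash
python3 look.py s5.png; python3 - <<'E'
from h import *
p,d=imaging.grab_frame("scene");P=cloud("scene",d);h=cv2.cvtColor(p,cv2.COLOR_RGB2HSV)
br=(h[...,0]<20)&(h[...,1]>90)&(P[...,1]>.12)&(P[...,1]<.45)&(P[...,0]>.5)&(P[...,0]<.85)&(P[...,2]>.01)
g=(h[...,0]>45)&(h[...,0]<80)&(h[...,1]>100)&(P[...,1]>.1)&(P[...,1]<.5)&(P[...,0]>.5)
for m in (br,g):
    q=P[m]; print(len(q),np.percentile(q,[2,50,98],axis=0).round(3).tolist())
E
```

```text
t 13.65 lean by pos 0.2314 by tool 0.2292 r 0.1086 Fy -3.84 Fz 7.46 gap 0.0293 gf 50.31920850276947 T [-0.31  0.36 -0.08]
green [([320.7, 247.1], 435)]
case pts 610 [0.6254 0.0184 0.1922] [-0.045  0.108]
997 [[0.746, 0.295, 0.013], [0.801, 0.335, 0.059], [0.824, 0.402, 0.063]]
3328 [[0.599, 0.245, 0.002], [0.703, 0.322, 0.007], [0.862, 0.415, 0.062]]
```

View pics/s5.png

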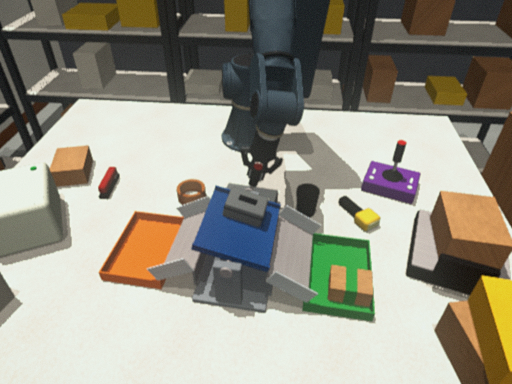

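The parcel lies flat in the green tote at (350,285) and the case is unmoved on the tray. I'll hold briefly and then return slowly.

Emit:
drive_tool(
  steps=[0,0,0,0,0,0,-1,0,0,0,0,0,0,-1,0,0,0,0,0,0,-1,0,0,0,0,0,0,-1],
)

```text
clock: 14.25
eef_pos: [0.4696, 0.0627, 0.1372]
tcp_rot: [[-0.992, 0.125, -0.029], [0.128, 0.966, -0.225], [-0.001, -0.227, -0.974]]
force: [-2.3, -2.7, 7.7]
finger_gap: 0.0295
grasp_force: 50.3
```

Emit:
drive_tool(
  steps=[0.65,-0.083,0,-0.00013,-0.00099,0.0002,-1,0.65,-0.083,0,-0.00013,-0.00099,0.0002,-1,0.65,-0.083,0,-0.00013,-0.00099,0.0002,-1,0.65,-0.083,0,-0.00013,-0.00099,0.0002,-1,0.65,-0.083,0,-0.00013,-0.00099,0.0002,-1,0.65,-0.083,0,-0.00013,-0.00099,0.0002,-1,0.65,-0.083,0,-0.00013,-0.00099,0.0002,-1,0.65,-0.083,0,-0.00013,-0.001,0.0002,-1,0.65,-0.083,0,-0.00013,-0.001,0.0002,-1,0.65,-0.083,0,-0.00013,-0.001,0.0001,-1],
)

```text
clock: 15.5
eef_pos: [0.4683, 0.0528, 0.139]
tcp_rot: [[-0.992, 0.127, -0.014], [0.128, 0.985, -0.113], [-0.0, -0.114, -0.993]]
force: [-1.1, -3.5, 6.5]
finger_gap: 0.0296
grasp_force: 50.1
```

Emit:
drive_tool(
  steps=[0.65,-0.083,0,-0.00013,-0.001,0.0001,-1,0.65,-0.083,0,-0.00013,-0.001,0.0001,-1,0.65,-0.083,0,-0.00013,-0.001,0.0001,-1,0.65,-0.083,0,-0.00013,-0.001,0.0001,-1,0.65,-0.083,0,-0.00013,-0.001,0.0001,-1,0.65,-0.083,0,-0.00013,-0.00102,0.0001,-1,0.65,-0.083,0,-0.00013,-0.00102,0,-1,0.65,-0.083,0,-0.00013,-0.00102,0,-1,0.65,-0.083,0,-0.00013,-0.00102,0,-1,0.65,-0.083,0,-0.00013,-0.00102,0,-1],
)

```text
clock: 16.75
eef_pos: [0.467, 0.0427, 0.1396]
tcp_rot: [[-0.992, 0.128, 0.0], [0.128, 0.992, 0.0], [-0.0, 0.0, -1.0]]
force: [-2.7, -1.1, 7.4]
finger_gap: 0.0294
grasp_force: 50.2
```

```bash
python3 look.py
```

```text
t 16.75 lean by pos 0.0036 by tool -0.0001 r 0.1086 Fy -1.40 Fz 7.39 gap 0.0294 gf 50.196568965911865 T [-0.55  0.39 -0.03]
green [([320.7, 247.3], 431)]
case pts 370 [0.6321 0.0484 0.2029] [-0.028  0.107]
```

Centred. I'll open, then lift straight up and back away.

Emit:
drive_tool(
  steps=[0,0,0,0,0,0,0,0,0,0,0,0,0,1,0,0,0,0,0,0,1,0,0,0,0,0,0,1,0,0,0,0,0,0,1,0,0,0,0,0,0,1,0,0,0,0,0,0,1,0,0,0,0,0,0,1],
)

```text
clock: 17.8
eef_pos: [0.4669, 0.0428, 0.1393]
tcp_rot: [[-0.992, 0.128, -0.0], [0.128, 0.992, 0.0], [0.0, -0.0, -1.0]]
force: [0.1, -0.8, 0.1]
finger_gap: 0.0852
grasp_force: 0.0
```

Emit:
drive_tool(
  steps=[0,0,0,0,0,0.02,1,0,0,0,0,0,0.03,1,0,0,0,0,0,0.03,1,0,0,0,0,0,0.03,1,0,0,0,0,0,0.03,1,0,0,0,-0.02,0,0.02,1,0,0,0,-0.03,0,0,1,0,0,0,-0.02,0,0,1,0,0,0,0,0,0,1,0,0,0,0,0,0,1],
)

```text
clock: 19.05
eef_pos: [0.3976, 0.0428, 0.2994]
tcp_rot: [[-0.992, 0.128, 0.001], [0.128, 0.992, 0.0], [-0.001, 0.0, -1.0]]
force: [0.6, 0.6, -0.0]
finger_gap: 0.0852
grasp_force: 0.0
```

```bash
python3 look.py s6.png
```

```text
t 19.05 lean by pos -0.0312 by tool -0.0001 r 0.2686 Fy 0.68 Fz -0.01 gap 0.0852 gf 0.0 T [-0.04 -0.04  0.04]
green [([320.7, 247.3], 431)]
case pts 365 [0.6327 0.0484 0.2035] [-0.023  0.105]
```

View pics/s6.png

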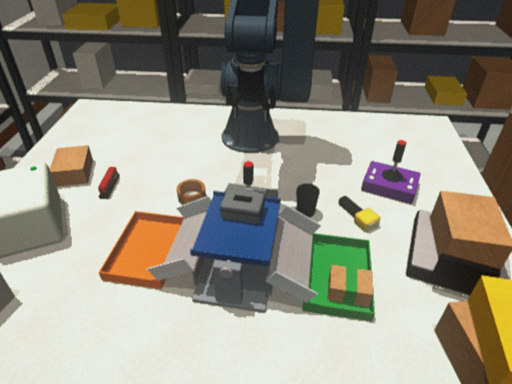

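The stick stands upright at (248,172), the tray is level with the case in its place at (243,202), and the parcel is in the green tote at (350,285). I'll hand it in.

```bash
python3 -c "
from station import manip
print(manip.close_job())"
```

```text
the job is handed in; nothing more can be done
None
```

I handed the job in at about 19 s: the parcel rests in the green tote, the case looks unmoved on the level tray, and the stick stands centred and released; I found the slide (about 0.23 rad) by camera, as the force reading showed no clear drop, and the hand-in returned no verdict.

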